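Tip the drained tube rack onto its feet and push it up to the stop

ROBOT

A 6-joint arm with a two-finger parallel gripper is mounted at the origin on the work surface. World frame = base frame: x ahead of the robot, y to its left, z up, the work surface at z = 0. Lengths are in mm, angles in degrees, forces in N, time in s.
With the tool pointing down it reaches from about 300 to 850 mm from the base axis. Payload 4.2 kg.
Tool frame: the origin (TCP) lies midway between the tips of the shut fingers; the grasp point (between the pads) lies 19 mm behind it; z points along the fingers, y is the line along which they close (so a half turn about z gives the same grasp; the last joint's range is limited). The gripper opens to 91 mm and grips with 3 to 60 N. Pads are 32 mm wide; open, the fingers measure 118 mm over their backs; the gripper's body (76 mm by 178 mm) begins 60 mm behind the grasp point.
Start: joints at [63.541, 18.312, 89.639, -0, 72.044, -1.146], TCP at [245.856, 519.806, 213.976] pointing down, gripper open.
Joint ranges: [-177.97, 177.97], [-48.28, 115.42], [12.27, 149.76], [-77.06, 257.06], [2.81, 150.46], [-146.56, 146.56]. Speed limits (degrees/s): [147.25, 147.25, 180, 180, 180, 180].

INTERFACE

Orientations are given as [roll, pitch, yaw] about the fixed x, y, z axes, in that order (R = Rz(yaw) Ry(pitch) Rx(roll)).
In Python, from workcell import state, grab_frame, camera_model, job_done gives the robot as it stands.
- The arm moves only by the shell command python3 -m pendant FILE [OPENING] [FORCE], which reads ROWS from the file FILE. ROWS is a JSON list of rows, 1 to 8 of them, each an object with the fields tx, ty, tz (the shift in shares of the most that a row can go, 1 being 50 mm), drx, dry, drz (a rotation vector in normalised numbers (1 is 60 degrees)); a field left out counts as zero; each row shifts and turns the commanded pose from where the row before left it, along the tool's axes as they then stand; what a row does not reach is not made up. A row lasts 1/10 s, in which the tool goes at most 50 mm and 8.59 degrees, less where a joint would pass 70% of its speed; a pose out of reach is approached as far as the arm can. OPENING is the finger opening in mm, set as the command begins (- or left out keeps the last). The fingers move at their own pace and stop on an object; FORCE is the grip in N (left out, the last holds). Time passes only in rows, so rows that do not move let the fingers close. It prints the time, the measured TCP pose, the force, the opening and the grip force at its end. A shift or turn number past 1, either way, is cut back to 1. Input that does not fit is refused with a message, and nothing moves.
- state(): the state, without advancing time (a new reading comes with each control period).
- grab_frame(name): name is "scene" or "top"; returns the picture (480x640x3 uint8, blue, green, red); there is no depth.
- camera_model(name): a dict with "fx", "fy", "cx", "cy" (pixels), "D" ([k1, k2, p1, p2, k3] as OpenCV has them; the pictures are not rectified), "T" (4x4, takes a point from camera to world coordinates). Camera axes: x right, y up, looking along -z (the intrinsics and any distortion apply to the point x, -y, -z); pixel columns grow to the right and rows downward; lengths in mm; the calibration is good to about 2 mm. A picture is of the moment at which its call begins. camera_model takes no time and is no camera call.
- job_done(): hands the job in; it is judged then, once.
The state is a dict: "time_s": time; "qpos": joint angles; "qvel": joint speeds; "effort": joint torques, N m; "ee_pos": TCP position; "ee_rot": TCP orientation; "force": force on the tool from outside, world axes, zero at the start; "torque": the same for the moment, N m; "gripper_width": finger opening in mm; "gripper_force": force on a finger pad.
Only numpy, scipy, OpenCV 4.12 (cv2) and the standard library are available. Lean on these libraries where they do the work, as an engineer would, in place of code of your own. Each camera call takes 0.05 s, during which the arm holds its last target. There are 200 camera calls.

TASK

The empty white tube rack was left standing on its long side to drain: push it over onto its feet, so that its open cells face up, then push it along the bench until its long side sits flush against the steel stop strip, with its whole length along the strip. Only push it: do not pinch or lift it. Leave the jar and the small tube stand where they are.

Things in the scene. Friction and masses are not known exactly. Their poses are not given: they have to be found in the camera images.
- rack: Empty white tube rack, 4 x 8 open cells, two foot strips, about 0.3 kg. At the start it stands on a long side: 58 deep (x), 200 long (y), 100 mm high (z), open cells towards the robot. Origin: centre of the face it then stands on. x points from the open cells (x = -29 mm) to the soles of the feet (+29 mm), y along its length, z up. On its feet (58 mm high) x points down and z towards the stop.
- rack_mid (a point): Centre of the rack's 58 x 200 x 100 mm box: 50 mm up at the start, 29 mm on its feet, at most 58 mm while tipping. Pushed away from the robot near its upper edge, the rack tips about its far lower edge, passes its balance after about 30 degrees and drops onto its feet by itself.
- rack_toe_a (a point): Corner of the rack at x = +29, y = +100, z = +100 mm in its own frame: on its feet, the bottom corner of the long side that faces the stop, at the y = +100 mm end.
- rack_toe_b (a point): The same corner at the other end, y = -100 mm.
- stop: Fixed steel angle strip on the bench beyond the rack: a straight upright face 420 mm long, 25 mm high, 4 mm thick, with a 40 mm wide flange behind it. Origin: middle of the foot of the face towards the robot. y runs along the strip (-210 to +210 mm), x points away from the robot, square to the face (face at x = 0, the rack is at x < 0), z up.
- jar: Bystander: small lidded specimen jar, 54 mm across, 75 mm high, standing. Origin: centre of its underside.
- tube_stand: Bystander: black block 50 x 90 x 30 mm (x, y, z) with three red-capped tubes standing in it, 126 mm high in all. Origin: centre of its underside.

How it is judged:
By the outcome, as a careful person would: the job done as asked, in the order asked, and still so for the second after the job is handed in, with the robot touching nothing.
It also fails if it takes over 48 s, if anything falls off the work surface, if the arm or the gripper's body presses on something with over 40 N, if the wrist force passes 120 N, or if a joint passes its speed limit or range.

## Working session

There is one attempt and no reset: what is moved stays moved. The work goes in short steps, Python scripts to look and compute and a shell command to move; the robot and the scene stay as the last step left them, time stands still between calls to the robot, and variables do not carry over. Pictures are saved under pics/ and viewed, at most 10 in all, crops included, and the job is handed in when it is done.

```bash
ls; mkdir -p pics; python3 - <<'E'
from workcell import *
import cv2,numpy as np
for n in("scene","top"):
    cv2.imwrite(f"pics/{n}0.png",grab_frame(n)); m=camera_model(n); print(n,m["fx"],m["cx"],m["cy"],m["D"],np.round(m["T"],3).tolist())
s=state();print(s["time_s"],s["ee_rot"])
E
```

```text
pics
scene 453.14645480678803 325.1250112449495 246.51319593639408 [-0.11573638  0.          0.          0.          0.        ] [[-0.659, -0.598, 0.455, 1022.369], [0.752, -0.523, 0.402, 422.276], [-0.003, 0.607, 0.794, 851.057], [0.0, 0.0, 0.0, 1.0]]
top 454.42120225544875 315.87731845460536 237.20230897227017 [-0.10043451  0.          0.          0.          0.        ] [[0.009, 0.997, -0.082, 514.583], [-0.999, 0.012, 0.038, 54.024], [0.039, 0.081, 0.996, 1093.169], [0.0, 0.0, 0.0, 1.0]]
0.1 [-1.79909607e+02 -1.96145084e-03  1.54686981e+02]
```

View pics/scene0.png

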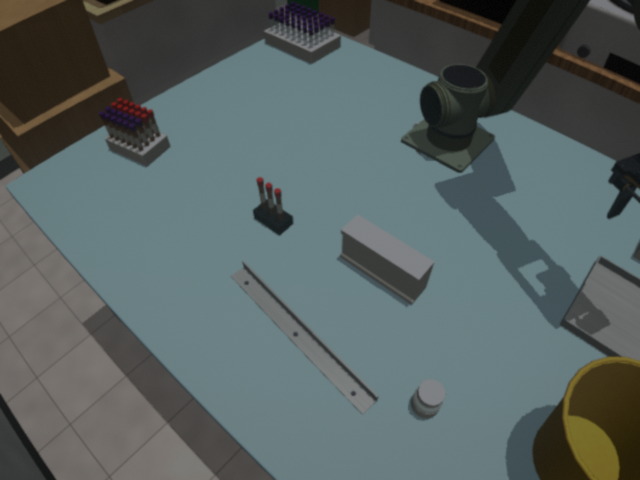

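View pics/top0.png

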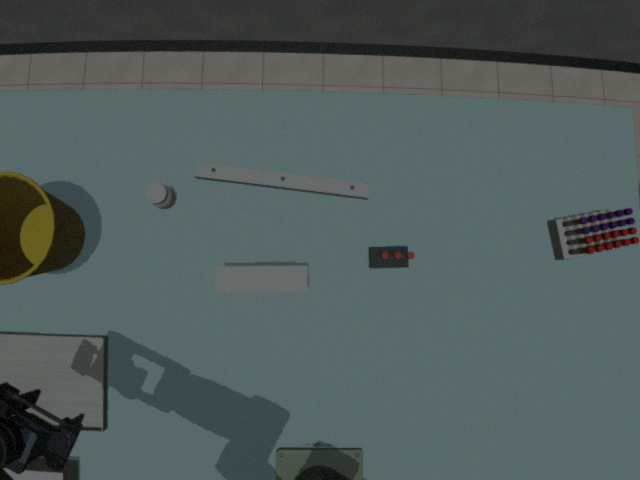

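Top view: rack's top face spans about (216–308, 265–293), and the strip runs from (196,165) to (368,195). The jar is at (160,194) and the tube stand at (388,257). In the scene view the rack's top face is around (345–430, 220–290), and the strip's face runs from (243,264) to (376,398).

```bash
cat > h.py <<'E'
from workcell import *
import cv2,numpy as np
def ray(n,px):
    m=camera_model(n);K=np.array([[m["fx"],0,m["cx"]],[0,m["fy"],m["cy"]],[0,0,1]])
    u=cv2.undistortPoints(np.array(px,float).reshape(-1,1,2),K,np.array(m["D"])).reshape(-1,2)
    d=np.c_[u[:,0],-u[:,1],-np.ones(len(u))]@m["T"][:3,:3].T
    return m["T"][:3,3],d
def plane(n,px,z):
    o,d=ray(n,px); return o+d*((z-o[2])/d[:,2])[:,None]
def tri(pa,pb):
    o,d=ray("top",[pa]);p,e=ray("scene",[pb]);d=d[0];e=e[0]
    s=np.linalg.lstsq(np.c_[d,-e],p-o,rcond=None)[0]
    a,b=o+d*s[0],p+e*s[1]; return (a+b)/2,np.linalg.norm(a-b)
def white(im,roi,sat=45,v=90):
    h=cv2.cvtColor(im,cv2.COLOR_BGR2HSV);m=((h[...,1]<sat)&(h[...,2]>v)).astype(np.uint8)
    k=np.zeros_like(m);x0,y0,x1,y1=roi;k[y0:y1,x0:x1]=m[y0:y1,x0:x1];return k
def quad(k):
    c=max(cv2.findContours(k,0,2)[0],key=cv2.contourArea);return cv2.boxPoints(cv2.minAreaRect(c)),c
E
python3 - <<'E'
from h import *
t=cv2.imread("pics/top0.png");s=cv2.imread("pics/scene0.png")
for p in[(262,280),(250,225),(262,263),(283,180),(282,187),(282,190),(160,190)]:print(p,cv2.cvtColor(t[p[1]:p[1]+1,p[0]:p[0]+1],40)[0,0])
for r in [(205,250,320,305),(185,155,380,205),(140,175,180,212)]:
    q,c=quad(white(t,r));print(np.round(q,1).tolist(),cv2.contourArea(c))
a=cv2.resize(t[150:310,180:420],None,fx=3.3,fy=3.3,interpolation=2);cv2.imwrite("pics/ct.png",np.clip(a*1.5,0,255).astype(np.uint8))
a=cv2.resize(s[170:420,220:460],None,fx=2.4,fy=2.4,interpolation=2);cv2.imwrite("pics/cs.png",np.clip(a*1.5,0,255).astype(np.uint8))
E
```

```text
(262, 280) [ 90   7 105]
(250, 225) [ 95  48 107]
(262, 263) [95 55 79]
(283, 180) [90 10 75]
(282, 187) [105  16  64]
(282, 190) [ 90  47 103]
(160, 190) [ 90   7 103]
[[205.0, 250.0], [319.0, 250.0], [319.0, 304.0], [205.0, 304.0]] 6008.0
[[185.0, 155.0], [379.0, 155.0], [379.0, 204.0], [185.0, 204.0]] 9211.5
[[140.0, 175.0], [179.0, 175.0], [179.0, 211.0], [140.0, 211.0]] 926.5
```

View pics/ct.png

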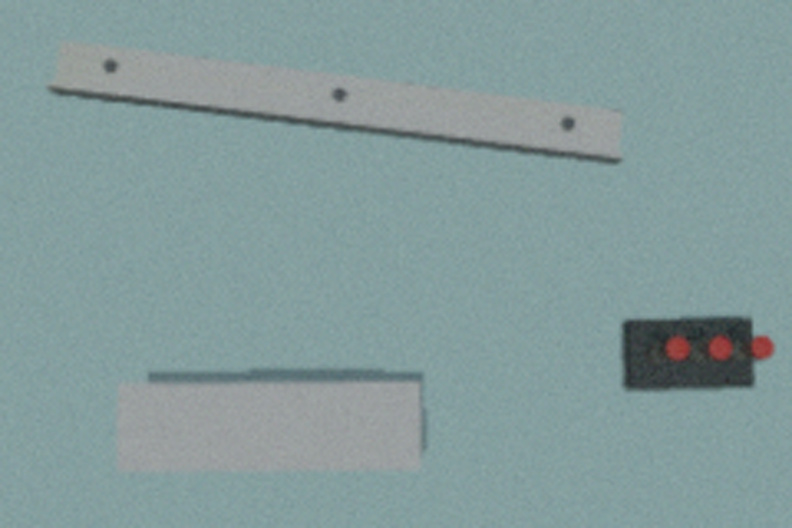

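View pics/cs.png

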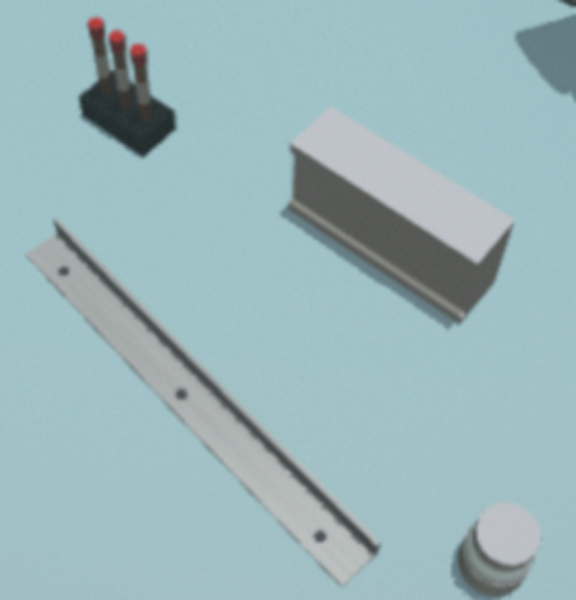

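The top crop shows rack top corners (118,383), (421,382), (421,470), (117,470), and the strip's foot line from (50,92) to (619,161). In the scene crop the matching rack corners are (478,262), (292,147), (330,107), (512,222), and the strip's upper edge runs from (55,222) to (378,548).

```bash
python3 - <<'E'
from h import *
np.set_printoptions(suppress=True,precision=1)
t=cv2.imread("pics/top0.png")
T=lambda p:((p[0]+.5)/3.3+179.5,(p[1]+.5)/3.3+149.5)
S=lambda p:((p[0]+.5)/2.4+219.5,(p[1]+.5)/2.4+169.5)
for a,b in [((118,383),(478,262)),((421,382),(292,147)),((421,470),(330,107)),((117,470),(512,222))]:print("rack",*tri(T(a),S(b)))
for a,b in [((50,88),(378,546)),((619,157),(55,222))]:print("stop top",*tri(T(a),S(b)))
print("foot",plane("top",[T((50,93)),T((619,162))],0))
k=white(t,(205,250,320,305),28);q,c=quad(k);print("rack top z100\n",plane("top",q,100))
q,c=quad(white(t,(140,175,180,212),28));(x,y),r=cv2.minEnclosingCircle(c);print("jar",plane("top",[(x,y)],75))
print("stand",plane("top",[T(p) for p in[(625,320),(752,318),(753,388),(626,390)]],30))
E
```

```text
rack [530.7 234.9  99.6] 2.1011818060867147
rack [533.2  35.2  91.9] 3.262943626206855
rack [475.6  33.9  96.1] 1.2249114482086156
rack [474.  233.9  95.7] 0.2963751481032146
stop top [746.3 306.   13.8] 1.6645464463786845
stop top [ 701.2 -110.8   17.3] 0.5899220292686885
foot [[ 746.   308.4    0. ]
 [ 700.2 -113.2    0. ]]
rack top z100
 [[530.6 234.8 100. ]
 [532.8  34.5 100. ]
 [476.3  34.  100. ]
 [474.3 233.5 100. ]]
jar [[694.4 379.5  75. ]]
stand [[ 581.  -112.8   30. ]
 [ 583.3 -205.    30. ]
 [ 533.1 -205.4   30. ]
 [ 531.  -113.5   30. ]]
```

Units first: shifts go in shares of 50 mm and turns go in shares of 60 degrees. So -6.5 degrees / 60 = -0.1083.

```bash
echo '[{"drz": -0.1083}, {"drz": -0.1083}, {"drz": -0.1083}, {"drz": -0.1083}]' > m.json && python3 -m pendant m.json 0 20; echo '[{"tx": -0.4, "ty": -0.88}, {"tx": -0.4, "ty": -0.88}, {"tx": -0.4, "ty": -0.88}, {"tx": -0.4, "ty": -0.88}, {"tx": -0.4, "ty": -0.88}, {"tx": -0.4, "ty": -0.88}, {"tx": -0.4, "ty": -0.88}, {"tx": -0.4, "ty": -0.88}]' > m.json && python3 -m pendant m.json
```

```text
time_s: 0.5
ee_pos: [245.7, 519.5, 213.5]
ee_rot: [-179.9, -0.0, -179.0]
force: [-0.6, -0.0, 0.1]
gripper_width: 62.1
gripper_force: 0.0
time_s: 1.3
ee_pos: [410.3, 167.8, 213.8]
ee_rot: [180.0, -0.0, -179.3]
force: [0.8, 0.5, -0.3]
gripper_width: 0.5
gripper_force: 0.0
```

Converted, 45 mm is 0.9, -34 mm is -0.68.

```bash
echo '[{"ty": -0.68}, {"tz": 0.9}, {"tz": 0.9}, {"tz": 0.68}, {"tx": -0.3}, {}]' > m.json && python3 -m pendant m.json; echo '[{"tx": -0.16}, {"tx": -0.16}, {"tx": -0.12}, {"tx": -0.12}, {"tx": -0.12}, {}]' > m.json && python3 -m pendant m.json
```

```text
time_s: 1.9
ee_pos: [428.5, 136.4, 90.7]
ee_rot: [180.0, 0.2, -179.3]
force: [0.5, -0.6, 1.5]
gripper_width: 1.0
gripper_force: 0.0
time_s: 2.5
ee_pos: [460.3, 136.4, 90.1]
ee_rot: [180.0, 0.0, -179.3]
force: [-0.5, -0.4, 0.8]
gripper_width: 0.1
gripper_force: 0.2
```

Converted, -6 mm is -0.12, -2 mm is -0.04.

```bash
echo '[{"tx": -0.12, "tz": -0.04}, {"tx": -0.12, "tz": -0.04}, {"tx": -0.12, "tz": -0.04}, {"tx": -0.12, "tz": -0.04}, {"tx": -0.12, "tz": -0.04}]' > m.json && python3 -m pendant m.json; echo '[{"tx": -0.12, "tz": -0.02}, {"tx": -0.12, "tz": -0.02}, {"tx": -0.12}]' > m.json && python3 -m pendant m.json;  python3 - <<'E'
from h import *
cv2.imwrite("pics/s1.png",grab_frame("scene")[120:420,200:600])
E
```

```text
time_s: 3.0
ee_pos: [490.2, 136.8, 100.2]
ee_rot: [180.0, 0.0, -179.3]
force: [-0.4, -1.0, -0.2]
gripper_width: 0.2
gripper_force: 0.0
time_s: 3.3
ee_pos: [508.1, 137.0, 102.1]
ee_rot: [180.0, 0.0, -179.3]
force: [-0.7, 0.3, -0.8]
gripper_width: 0.2
gripper_force: 0.0
```

View pics/s1.png

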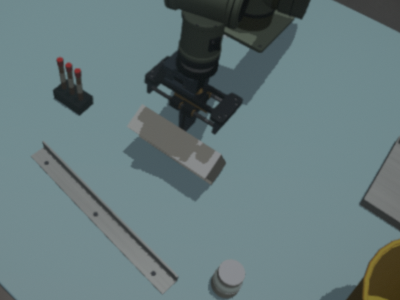

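The rack (crop about 130–225, 105–183) is tipping forward under the fingers, leaning towards the strip. I'll carry on past the balance point.

Converted, -6 mm is -0.12.

```bash
echo '[{"tx": -0.12}, {"tx": -0.12}, {"tx": -0.12}, {"tx": -0.12}, {}, {}, {}]' > m.json && python3 -m pendant m.json; python3 - <<'E'
from h import *
cv2.imwrite("pics/s2.png",grab_frame("scene")[120:420,200:600])
E
```

```text
time_s: 4.05
ee_pos: [531.1, 137.2, 101.9]
ee_rot: [180.0, -0.0, -179.3]
force: [-0.3, 0.2, 0.4]
gripper_width: 0.3
gripper_force: 0.0
```

View pics/s2.png

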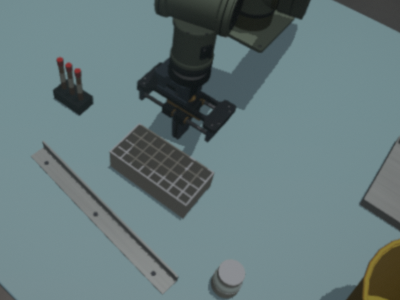

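The rack is on its feet, cells up (crop corners about (143,126), (212,178), (182,215), (110,158)). I'll retract, open, and yaw to the strip's angle.

Converted, 45 mm is 0.9, 6.9 degrees / 60 = 0.115.

```bash
echo '[{"tx": 0.9}, {"tx": 0.9}, {"drz": 0.115}, {}]' > m.json && python3 -m pendant m.json 91; python3 - <<'E'
from h import *
np.set_printoptions(suppress=True,precision=1)
t=grab_frame("top");s=grab_frame("scene");cv2.imwrite("pics/t3.png",t);
a=cv2.resize(t[150:330,180:420],None,fx=3.3,fy=3.3,interpolation=2);cv2.imwrite("pics/t3c.png",np.clip(a*1.5,0,255).astype(np.uint8))
q,c=quad(white(t,(180,200,330,275),28,60));print(q,plane("top",q,58))
E
```

```text
time_s: 4.5
ee_pos: [440.4, 136.1, 102.3]
ee_rot: [180.0, 0.0, 173.8]
force: [1.0, 0.3, 1.0]
gripper_width: 29.6
gripper_force: 0.0
[[219. 220.]
 [306. 220.]
 [306. 264.]
 [219. 264.]] [[636.3 236.   58. ]
 [638.8  37.   58. ]
 [538.1  36.   58. ]
 [535.9 233.4  58. ]]
```

View pics/t3c.png

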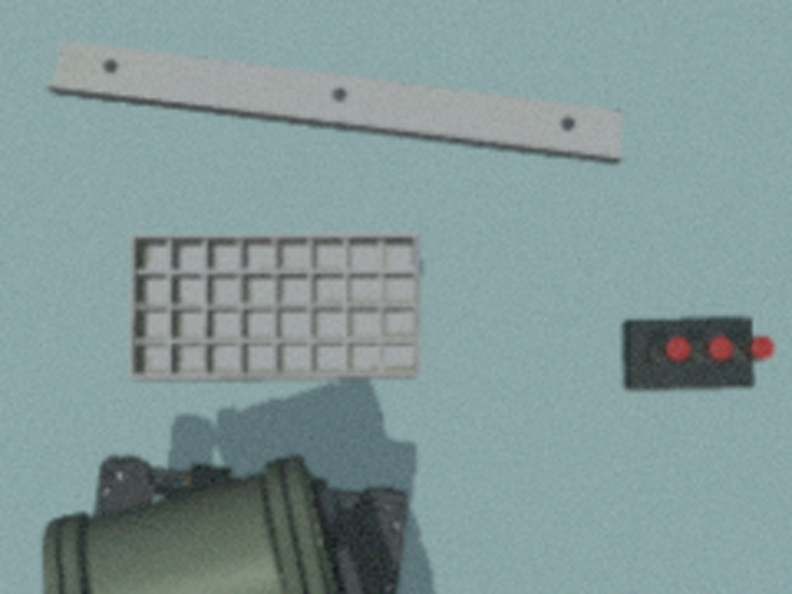

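Rack spans x 536–638, y 36–235 and lies at about 0.6° yaw, with the strip at −6.2°. Next I'll lower the open fingers behind it and push along the strip's normal.

Converted, 41 mm is 0.82, 15.5 mm is 0.31.

```bash
echo '[{"ty": 0.31}, {"tz": 0.82}, {"tz": 0.82}, {"tx": -0.6}, {"tx": -0.6}, {}]' > m.json && python3 -m pendant m.json 91; echo '[{"tx": -0.2}, {"tx": -0.2}, {"tx": -0.2}, {"tx": -0.2}, {"tx": -0.2}, {"tx": -0.2}, {}]' > m.json && python3 -m pendant m.json
python3 - <<'E'
from h import *
t=grab_frame("top")
q,c=quad(white(t,(180,196,330,275),28,60));k=np.round(plane("top",q,58),1);print(k.tolist(),cv2.minAreaRect(c))
E
```

```text
time_s: 5.2
ee_pos: [508.5, 145.4, 19.8]
ee_rot: [179.9, 0.3, 173.8]
force: [1.1, 0.0, 0.0]
gripper_width: 85.5
gripper_force: 0.0
time_s: 5.9
ee_pos: [564.5, 138.5, 20.2]
ee_rot: [180.0, 0.1, 173.8]
force: [-0.3, 0.6, -1.2]
gripper_width: 91.1
gripper_force: 0.0
[[593.0, 230.3, 58.0], [694.6, 219.5, 58.0], [670.2, 19.0, 58.0], [568.7, 31.5, 58.0]] ((267.502197265625, 222.733642578125), (87.88887023925781, 44.407005310058594), 7.594643592834473)
```

Converted, -10 mm is -0.2, -7 mm is -0.14.

```bash
echo '[{"tx": -0.2}, {"tx": -0.2}, {"tx": -0.2}, {"tx": -0.14}, {}]' > m.json && python3 -m pendant m.json; echo '[{"tx": -0.04}, {"tx": -0.04}, {}]' > m.json && python3 -m pendant m.json;  echo '[{"tx": -0.02}, {"tx": -0.02}, {}]' > m.json && python3 -m pendant m.json
```

```text
time_s: 6.45
ee_pos: [600.8, 134.5, 20.0]
ee_rot: [180.0, 0.1, 173.8]
force: [-0.3, -1.1, -0.8]
gripper_width: 91.1
gripper_force: 0.0
time_s: 6.75
ee_pos: [603.2, 134.1, 19.9]
ee_rot: [180.0, 0.0, 173.8]
force: [0.4, 0.2, 0.1]
gripper_width: 90.8
gripper_force: 0.1
time_s: 7.05
ee_pos: [605.2, 133.9, 19.9]
ee_rot: [180.0, 0.0, 173.8]
force: [-0.5, 0.4, 0.3]
gripper_width: 91.2
gripper_force: 0.4
```

Converted, -1 mm is -0.02.

```bash
for i in 1; do echo '[{"tx": -0.02}, {}]' > m.json && python3 -m pendant m.json | grep -E "pos|force: \["; done;  echo '[{"tx": -0.02}, {}]' > m.json && python3 -m pendant m.json | grep -E "pos|force: \["; echo '[{"tx": -0.02}, {}]' > m.json && python3 -m pendant m.json | grep -E "pos|force: \["; python3 - <<'E'
from h import *
t=grab_frame("top")
a=cv2.resize(t[150:260,180:400],None,fx=3.6,fy=3.6,interpolation=2);cv2.imwrite("pics/t4c.png",np.clip(a*1.5,0,255).astype(np.uint8))
E
```

```text
ee_pos: [606.3, 133.8, 19.9]
force: [-0.4, -0.5, -0.2]
ee_pos: [607.4, 133.7, 20.0]
force: [-0.4, -0.3, -0.1]
ee_pos: [608.1, 133.6, 20.0]
force: [-2.0, 0.8, -0.2]
```

View pics/t4c.png

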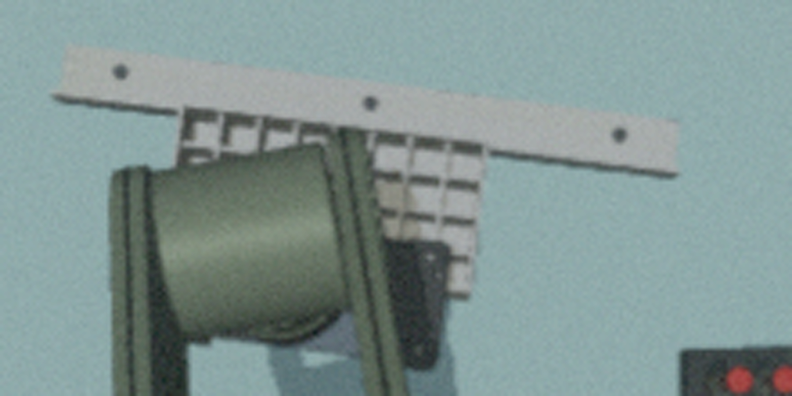

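The rack's far edge (crop (182,107)–(487,150)) now meets the strip, and the force is just starting to rise. I'll press on gently to square it up.

```bash
echo '[{"tx": -0.02}, {}, {}]' > m.json && python3 -m pendant m.json | grep -E "pos|force: \["; echo '[{"tx": -0.02}, {}, {}]' > m.json && python3 -m pendant m.json | grep -E "pos|force: \["
```

```text
ee_pos: [608.1, 133.7, 20.0]
force: [-4.7, 2.0, 3.0]
ee_pos: [608.1, 133.7, 19.9]
force: [-7.3, 2.1, 5.1]
```

The tool has stopped while the force climbs, so both corners are seated. I'll back off straight and check.

Converted, -45 mm is -0.9, 20 mm is 0.4.

```bash
echo '[{"tx": 0.1}, {"tx": 0.4}, {"tx": 0.9}, {"tx": 0.9}, {"tx": 0.9}, {"tz": -0.9}, {"tz": -0.9}, {}]' > m.json && python3 -m pendant m.json; python3 - <<'E'
from h import *
np.set_printoptions(suppress=True,precision=1)
t=grab_frame("top");s=grab_frame("scene")
a=cv2.resize(t[155:245,185:385],None,fx=3.9,fy=3.9,interpolation=2);a=np.clip(a*1.5,0,255).astype(np.uint8)
b=cv2.resize(s[230:420,220:445],None,fx=3,fy=3,interpolation=2);b=np.clip(b*1.5,0,255).astype(np.uint8)
cv2.imwrite("pics/t5.png",a);cv2.imwrite("pics/s5.png",b)
E
```

```text
time_s: 9.1
ee_pos: [455.8, 152.0, 115.6]
ee_rot: [179.7, 0.8, 173.8]
force: [1.0, -0.3, -0.1]
gripper_width: 90.9
gripper_force: 0.0
```

View pics/t5.png

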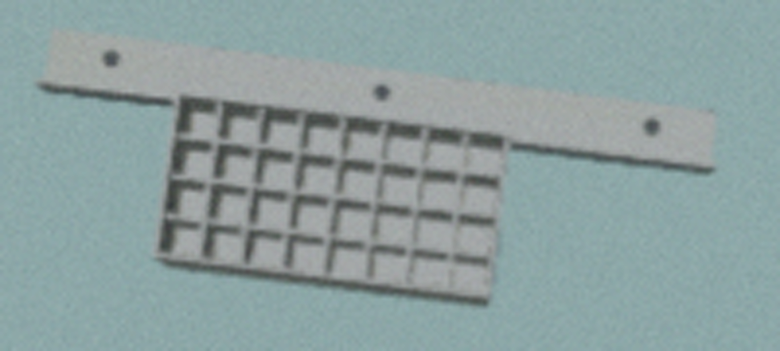

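View pics/s5.png

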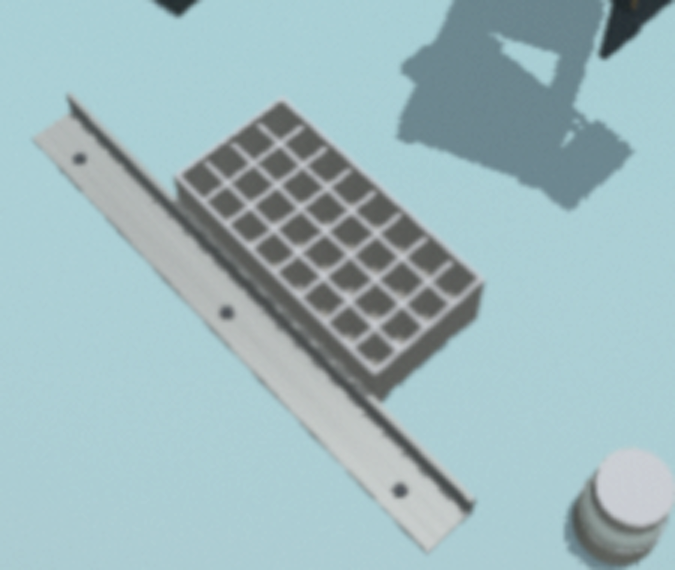

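Both views show the rack on its feet, cells up, against the strip: near edge (160,260)–(490,300) runs parallel to the strip line (40,87)–(714,169). The jar and stand haven't moved. One numeric check of the gap before handing in.

```bash
python3 - <<'E'
from h import *
np.set_printoptions(suppress=True,precision=1)
T=lambda p:((p[0]+.5)/3.9+184.5,(p[1]+.5)/3.9+154.5)
S=lambda p:((p[0]+.5)/3+219.5,(p[1]+.5)/3+229.5)
n=np.array([.994,-.108]);n/=np.linalg.norm(n);f=np.array([723.1,97.6])
for nm,P in(("top",plane("top",[T(p) for p in[(179,97),(508,141),(160,258),(489,298)]],58)),("scene",plane("scene",[S(p) for p in[(376,376),(176,179),(484,284),(282,100)]],58)),("strip",plane("scene",[S((470,503)),S((70,97))],25)),("stripT",plane("top",[T((41,85)),T((714,167))],25))):
    print(nm,P[:,:2].tolist(),"dist",(P[:,:2]-f)@n)
E
```

```text
top [[730.6910125693531, 212.14796644878837], [706.9917326313711, 17.24439787376044], [634.7249254297105, 220.7168888038295], [613.4869179719952, 27.587955406046532]] dist [  -4.8   -7.3 -101.2 -101.4]
scene [[735.73032628287, 217.54261937996603], [714.8125593271488, 21.471183320246098], [640.066625819248, 229.46347890397257], [617.5622207530832, 31.67819104437973]] dist [ -0.4  -0.  -96.8 -97.8]
strip [[750.778381516664, 307.15843357111015], [703.3335093016738, -105.91421981063667]] dist [4.9 2.3]
stripT [[744.1266923481674, 301.8985458447449], [699.0990757860114, -110.54395962052553]] dist [-1.2 -1.4]
```

Near edge is 101.2 mm and 101.4 mm from the strip at its two ends, so the rack is parallel and flush within measuring error.

```bash
python3 -c "
from workcell import *
print(job_done())"
```

```text
the job is handed in; nothing more can be done
None
```

The rack is on its feet with its open cells up, pushed flush along the steel strip (parallel and touching to within the 1–2 mm I can measure), the jar and tube stand look unmoved, and the job is handed in after about 9 s of robot time.

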